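# Push the cabinet door shut and throw its toggle latch

### The job

Push the little white cabinet's door fully shut, then flip the red toggle lever on top forward, towards the door, past its centre so that it snaps over and locks the door. Use light fingertip pushes only: do not pinch or force the lever or the door, do not lift, tip or shove the cabinet, which stands loose, and leave everything else lying where it is.

Things in the scene. Friction and masses are not known exactly. Their poses are not given: they have to be found in the camera images.
- cabinet: Small white plastic cabinet, about 2.4 kg, standing loose on the shelf: 150 deep (own x) x 220 wide (y) x 170 mm high (z). Origin at the centre of its underside, z up; its open front, at own x = -75 mm, looks to own -x (roughly to the robot). It slides if pushed with more than about 15 N.
- door (a joint): Angle of the cabinet's swing door, rad: 0 = fully shut (a firm stop), growing as it opens towards the robot. Upright hinge line at the cabinet's front left: own x = -81.5, y = +110 mm. Shut, the door's outer face lies at own x = -87 mm. It swings easily (under 1 N at its edge) and stays where left.
- door_edge (a point): Upper corner of the door's outer face at its free edge, 219 mm from the hinge line. The door is a white panel 11 mm thick, 218 mm wide, top edge 167 mm above the shelf. A 24 mm steel knob stands 21 mm out of its outer face, 185 mm from the hinge and 75 mm above the shelf.
- latch (a joint): Angle of the toggle latch lever, rad, about a level axis along the cabinet's y: 0 = released (leans 0.6 rad back, over the cabinet's top), 1.2 = locked (leans 0.6 rad forward, its steel claw down in front of the shut door). Centre is 0.6: a spring drives it from centre to the nearer end, so it snaps home once past about 0.65.
- latch_tip (a point): Centre of the red ball (16 mm) at the end of the lever, 55 mm from the pivot; the lever is a 10 mm red round bar. About 3 N at the ball starts it moving. Thrown while the door is open, the claw would bar the door from shutting.
- latch_pivot (a point): Centre of the lever's pivot in its low steel bracket on the cabinet: own x = -63, y = -85 mm, 14 mm above the cabinet's top (184 mm above the shelf). Released, the thin steel claw stands up to 40 mm in front of and 35 mm above it.
- carabiner: Aluminium carabiner with red nylon gate, 84 x 50 x 10 mm, lying loose on the left rear of the cabinet's top; to be left alone. Origin at the centre of its underside.
- headlamp: Black aluminium headlamp with stiff grey band, about 195 x 140 x 45 mm, lying on the shelf; to be left alone. Origin on the shelf at the middle of the band's loop.
- mug: Stainless steel camping mug, 84 mm across, 85 mm high, handle on one side; to be left alone. Origin at the centre of its underside.
- cup: Lime green silicone collapsible cup, 86 mm across, 72 mm high; to be left alone. Origin at the centre of its underside.
- flask: Blue drinking flask, 68 mm across, 190 mm high; to be left alone. Origin at the centre of its underside.
- tin: Green tin, 80 mm across, 70 mm high; to be left alone. Origin at the centre of its underside.
- torch: Yellow torch lying down, 130 mm long, 36 mm thick; to be left alone. Origin under its middle.

How it is judged:
On the way, in this order (a step that is already met when the one before it is completed fails the run):
1. the door is pushed fully shut while the lever is still released (value of joint door below 0.045 rad and value of joint latch below 0.5 rad), for 0.2 s.
2. the lever is over centre and home on the locked side, the door still shut (value of joint door below 0.045 rad and value of joint latch above 1.1 rad), for 0.2 s.
At the end, for the whole second after the job is handed in: The door is shut (under 0.045 rad), the lever rests on its locked side (over 1.1 rad), the cabinet stands upright within 30 mm of its start, and every other thing is within 30 mm of where it lay (all of step 2 and velocity of joint latch below 0.1 rad/s and angle between cabinet's own z axis and vertical below 0.04 rad and height (world z) of cabinet below 0.006 m and linear speed of cabinet below 0.02 m/s and distance of each of cabinet, carabiner, headlamp, mug, cup, flask, tin, torch from where it was at the start of the episode below 0.03 m); the robot touches nothing.
It fails at once if the lever is pinched or forced (over 18 N from the fingers) (contact force between the fingers and latch above 18 N).
It fails at once if the door is pinched or slammed (over 35 N from the fingers) (contact force between the fingers and door above 35 N).
It fails at once if the cabinet is shoved over 30 mm, lifted or tipped (distance of cabinet from where it was at the start of the episode above 0.03 m or height (world z) of cabinet above 0.012 m or angle between cabinet's own z axis and vertical above 0.12 rad).
It fails at once if another thing is lifted, knocked or moved over 30 mm (distance of any of carabiner, headlamp, mug, cup, flask, tin, torch from where it was at the start of the episode above 0.03 m).
It also fails if it takes over 38 s, if anything falls off the work surface, if the arm or the gripper's body presses on something with over 40 N, if the wrist force passes 120 N, or if a joint passes its speed limit or range.

### The arm

A 6-joint arm with a two-finger parallel gripper is mounted at the origin on the work surface. World frame = base frame: x ahead of the robot, y to its left, z up, the work surface at z = 0. Lengths are in m, angles in rad, forces in N, time in s.
With the tool pointing down it reaches from about 0.25 to 0.775 m from the base axis. Payload 4 kg.
Tool frame: the origin (TCP) lies on the mounting face of the last link; the fingertips stand 173 mm ahead of it and the grasp point (between the pads) lies 155 mm ahead of it; z points along the fingers, y is the line along which they close (so a half turn about z gives the same grasp; the last joint's range is limited). The gripper opens to 85 mm and grips with 20 to 120 N. Pads are 22 mm wide; open, the fingers measure 114 mm over their backs; the gripper's body (76 mm by 85 mm) begins 54 mm behind the grasp point. The pads swing forward as they close: fully open they stand 13 mm farther back than shut.
Start: joints at [-1.439, 0.087, 1.371, -0, 1.684, -0.103], TCP at [0.128, -0.535, 0.405] pointing down, gripper open.
Joint ranges: [-3.1, 3.1], [-0.76, 2.03], [0.27, 2.55], [-1.08, 4.22], [0.17, 2.65], [-2.57, 2.57]. Speed limits (rad/s): [2.79, 2.79, 3.14, 3.14, 3.14, 3.14].

### API

Orientations are given as a unit quaternion [x, y, z, w].
In Python, from bench import r gives the robot as it stands.
- The arm moves only by the tool move_arm, never from a script. Its argument "moves" is a list of rows, each an object of numbers: "jaw": the closure in counts, from 0 (fully open) to 255 (shut); "dx", "dy", "dz": the shift along the tool's x, y, z normalised to -1 to 1, where 1 is 150 mm; "ax", "ay", "az": the turn, a rotation vector about the tool's x, y, z normalised to -1 to 1, where 1 is pi rad. A call has exactly 10 rows; each row is the pose to reach, as a shift and turn from the pose commanded when the call began, along the tool's axes at that moment, turning the shorter way round; what a row does not reach only later rows make up. A row lasts 1/8 s, in which the tool goes at most 62.5 mm and 10.7 degrees, less where a joint would pass 70% of its speed; a pose out of reach is approached as far as the arm can. A call with a number of a shift or a turn outside -1 to 1 is refused whole. A call with a gripper value outside its range is refused whole. The fingers move at their own pace and stop on an object; "grip_force" is the grip in N (left out, the last holds). Time passes only in rows, so rows that repeat a pose let the fingers close, or fill a call up. It gives the time, the measured TCP pose, the force, the opening and the grip force at its end, in the units of the state.
- r.read_state(): the state, without advancing time (a new reading comes with each control period).
- r.grab_frame(name): name is "scene" or "top"; returns (picture, depth): 400x640x3 uint8, red, green, blue; 400x640 float32, m along the optical axis (not along the pixel's ray), 0 where there is no reading.
- r.get_calibration(name): a dict with "mtx" (3x3 intrinsics, pixels), "T" (4x4, takes a point from camera to world coordinates). Camera axes: x right, y up, looking along -z (the intrinsics and any distortion apply to the point x, -y, -z); pixel columns grow to the right and rows downward; lengths in m; the calibration is good to about 2 mm. A picture is of the moment at which its call begins. get_calibration takes no time and is no camera call.
- r.finish_job(): hands the job in; it is judged then, once.
The state is a dict: "time_s": time; "joints": joint angles; "joint_velocities": joint speeds; "effort": joint torques, N m; "tool_pos": TCP position; "tcp_rot": TCP orientation; "wrist_force": force on the tool from outside, world axes, zero at the start; "torque": the same for the moment, N m; "finger_gap": finger opening in m; "gripper_force": force on a finger pad.
Only numpy, scipy, OpenCV 4.12 (cv2) and the standard library are available. Lean on these libraries where they do the work, as an engineer would, in place of code of your own. Each camera call takes 0.05 s, during which the arm holds its last target. There are 200 camera calls.

## Working session

There is one attempt and no reset: what is moved stays moved. The work goes in short steps, Python scripts to look and compute and a tool call to move; the robot and the scene stay as the last step left them, time stands still between calls to the robot, and variables do not carry over. Pictures are saved under pics/ and viewed, at most 10 in all, crops included, and the job is handed in when it is done.

Besides the shell and the picture viewer there is one more tool, called after "Request:" by a JSON object that holds its "method" and its "body". move_arm: Moves the arm, as the interface text tells. Its arguments: {"type":"object","properties":{"moves":{"type":"array","items":{"type":"object","properties":{"jaw":{"type":"number"},"dx":{"type":"number"},"dy":{"type":"number"},"dz":{"type":"number"},"ax":{"type":"number"},"ay":{"type":"number"},"az":{"type":"number"}}}},"grip_force":{"type":"number"}},"required":["moves"]}

```bash
mkdir -p pics; ls; cat > h.py <<'E'
import numpy as np, cv2
from bench import r
def pts(name):
    im,d=r.grab_frame(name); c=r.get_calibration(name); K=np.array(c["mtx"]);T=np.array(c["T"])
    v,u=np.mgrid[0:400,0:640]
    P=np.stack([(u-K[0,2])/K[0,0]*d,-(v-K[1,2])/K[1,1]*d,-d],-1)@T[:3,:3].T+T[:3,3]
    P[d==0]=np.nan
    return im,P
E
python3 - <<'E'
from h import *
for n in("scene","top"):
    im,P=pts(n); np.savez(n+'0.npz',im=im,P=P)
    cv2.imwrite(f"pics/{n}0.png",im[...,::-1])
    c=r.get_calibration(n);print(n,np.round(c["T"],3).tolist(),np.round(c["mtx"],1).tolist(),[k for k in c])
print(r.read_state())
E
```

```text
pics
scene [[-0.112, -0.852, 0.512, 1.298], [0.994, -0.092, 0.064, 0.117], [-0.008, 0.516, 0.857, 1.51], [0.0, 0.0, 0.0, 1.0]] [[517.8, 0.0, 317.6], [0.0, 517.8, 198.6], [0.0, 0.0, 1.0]] ['mtx', 'T']
top [[0.029, 0.981, -0.194, 0.234], [-1.0, 0.03, -0.001, 0.002], [0.005, 0.194, 0.981, 1.405], [0.0, 0.0, 0.0, 1.0]] [[510.9, 0.0, 323.4], [0.0, 510.9, 200.1], [0.0, 0.0, 1.0]] ['mtx', 'T']
{'time_s': 0.1, 'joints': array([-1.43908482e+00,  8.79251642e-02,  1.37213393e+00,  1.27758318e-05,
        1.68359383e+00, -1.03088156e-01]), 'joint_velocities': array([-0.00078304, -0.00201384, -0.00339817,  0.00152943, -0.00133427,
        0.001102  ]), 'effort': array([ 1.60930118e-03, -3.53013396e+01, -3.14220107e+01, -1.29129276e-04,
        7.96218461e-03, -1.08643675e-05]), 'tool_pos': array([ 0.12794747, -0.53481152,  0.40361608]), 'tcp_rot': array([ 9.93115941e-01,  1.17130979e-01, -8.39504549e-06, -1.03012048e-03]), 'wrist_force': array([ 0.33439201,  0.25030191, -0.7442314 ]), 'torque': array([-0.03114572, -0.01003366,  0.06605928]), 'gripper_force': 0.0, 'finger_gap': 0.08522072828731111}
```

View pics/scene0.png

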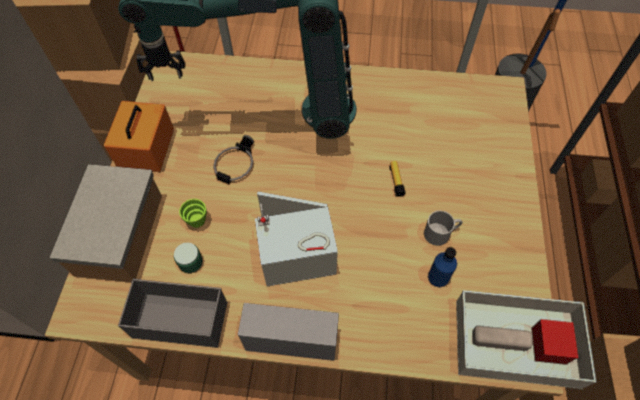

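View pics/top0.png

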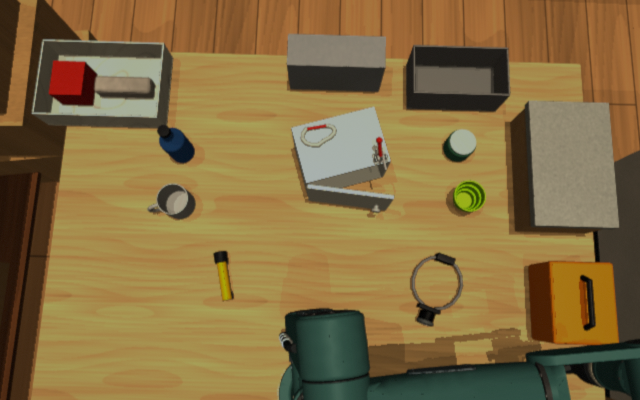

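The cabinet top in the top view has corners near (293,128), (375,109), (388,165) and (305,185). The door runs from (308,187) to its free edge at (391,203). The lever's red ball is near (380,142), the carabiner is at (320,135), and the headlamp is at (437,285).

```bash
python3 - <<'E'
from h import *
z=np.load('top0.npz');im,P=z['im'],z['P']
Z=P[...,2];v,u=np.mgrid[0:400,0:640]
box=(u>285)&(u<400)&(v>95)&(v<220)
def rect(m):
    # resample to metric
    q=P[m][:,:2].astype(np.float32); return cv2.minAreaRect(q*1000), q
m=box&(abs(Z-.17)<.008)&(im.min(-1)>110)
n,l,st,c=cv2.connectedComponentsWithStats(m.astype(np.uint8),connectivity=4)
for i in range(1,n):
    if st[i,4]>15:
        R,q=rect(l==i);print(i,st[i],np.round(R[0]),np.round(R[1]),R[2],cv2.boxPoints(R).round().tolist())
I=im.astype(int);red=box&(I[...,0]>110)&(I[...,1]<70)&(I[...,2]<70)
n,l,st,c=cv2.connectedComponentsWithStats(red.astype(np.uint8))
for i in range(1,n): 
    if st[i,4]>4:print('red',st[i],c[i],np.nanmedian(P[l==i],0).round(4),np.nanmax(P[l==i][:,2]))
z=np.load('scene0.npz');im,P2=z['im'],z['P'];I=im.astype(int)
red=(I[...,0]>110)&(I[...,1]<70)&(I[...,2]<70)
n,l,st,c=cv2.connectedComponentsWithStats(red[200:260,240:345].astype(np.uint8))
for i in range(1,n): print('sred',st[i],c[i]+[240,200],np.nanmedian(P2[200:260,240:345][l==i],0).round(4))
# door top edge: scene view z .155-.172
Z2=P2[...,2]; v,u=np.mgrid[0:400,0:640]
for nm,PP,b in(("top",P,(u>300)&(u<400)&(v>175)&(v<215)),("scene",P2,(u>250)&(u<335)&(v>185)&(v<215))):
    mm=b&(abs(PP[...,2]-.165)<.008);q=PP[mm]
    print(nm,q.shape,q[np.argsort(q[:,1])][::max(1,len(q)//14)].round(3).tolist())
mm=(u>210)&(u<255)&(v>133)&(v<188)&(Z2>.01);q=P2[mm];print('headlamp',q.min(0),q.max(0))
cr=cv2.resize(z['im'][170:290,230:350],None,fx=5,fy=5,interpolation=2)[...,::-1];cv2.imwrite('pics/c1.png',cr)
E
```

```text
1 [ 291  107  100   76 4449] [624. -36.] [152. 221.] 16.665468215942383 [[520.0, 48.0], [583.0, -163.0], [728.0, -120.0], [665.0, 92.0]]
11 [307 185  87  14 327] [503. -62.] [215.  11.] 84.18606567382812 [[487.0, -169.0], [497.0, -170.0], [519.0, 45.0], [509.0, 46.0]]
red [308 125  18   5  40] [316.575 127.1  ] [0.6631 0.0246 0.1785] 0.18395307501748204
red [376 138   6  19  60] [379.4 146. ] [ 0.6061 -0.1288  0.2206] 0.2401123880133651
sred [20 17  6  5 18] [262.5        219.38888889] [ 0.6199 -0.125   0.2335]
sred [67 48 16  2 18] [314.38888889 248.44444444] [0.666  0.0258 0.1773]
top (550, 3) [[0.495, -0.172, 0.165], [0.491, -0.152, 0.168], [0.493, -0.132, 0.167], [0.5, -0.112, 0.17], [0.505, -0.092, 0.166], [0.5, -0.072, 0.164], [0.501, -0.052, 0.168], [0.508, -0.032, 0.165], [0.511, -0.015, 0.161], [0.539, -0.002, 0.171], [0.536, 0.011, 0.172], [0.504, 0.022, 0.164], [0.535, 0.031, 0.171], [0.53, 0.04, 0.17], [0.536, 0.05, 0.168]]
scene (490, 3) [[0.489, -0.171, 0.163], [0.494, -0.145, 0.168], [0.507, -0.118, 0.17], [0.505, -0.095, 0.16], [0.503, -0.073, 0.167], [0.508, -0.054, 0.16], [0.505, -0.039, 0.171], [0.546, -0.025, 0.165], [0.549, -0.012, 0.167], [0.546, -0.0, 0.17], [0.507, 0.01, 0.165], [0.515, 0.02, 0.168], [0.549, 0.03, 0.168], [0.537, 0.041, 0.168]]
headlamp [ 0.18053547 -0.37398137  0.01007533] [ 0.38358442 -0.2386519   0.05102185]
```

View pics/c1.png

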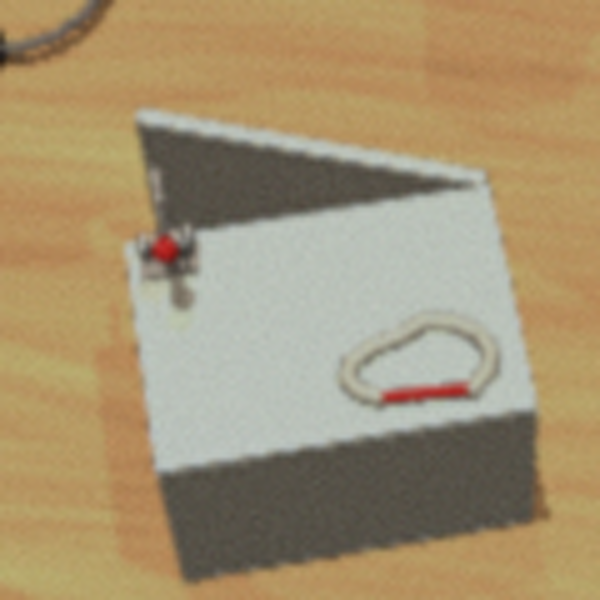

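The cabinet is centred at about (0.624, -0.036) with a yaw of 16.7°, and the door is open about 0.39 rad. In the crop, the ball at (165,250) and claw match the released lever. I'll close the jaws and approach the door face left of the claw.

Request:
{"method": "move_arm", "body": {"moves": [{"jaw": 255, "dx": 0.05, "dy": -0.04, "az": -0.002}, {"jaw": 255, "dx": 0.15, "dy": -0.12, "az": -0.006}, {"jaw": 255, "dx": 0.27, "dy": -0.22, "az": -0.01}, {"jaw": 255, "dx": 0.39, "dy": -0.32, "az": -0.014}, {"jaw": 255, "dx": 0.51, "dy": -0.42, "az": -0.018}, {"jaw": 255, "dx": 0.63, "dy": -0.51, "az": -0.018}, {"jaw": 255, "dx": 0.75, "dy": -0.61, "az": -0.018}, {"jaw": 255, "dx": 0.86, "dy": -0.7, "az": -0.018}, {"jaw": 255, "dx": 0.93, "dy": -0.75, "az": -0.018}, {"jaw": 255, "dx": 0.965, "dy": -0.78, "az": -0.018}], "grip_force": 20}}

```text
invalid input at $.moves[0]: expected keys jaw, dx, dy, dz, ax, ay, az
```

Request:
{"method": "move_arm", "body": {"moves": [{"jaw": 255, "dx": 0.07, "dy": -0.05}, {"jaw": 255, "dx": 0.18, "dy": -0.13}, {"jaw": 255, "dx": 0.3, "dy": -0.22}, {"jaw": 255, "dx": 0.42, "dy": -0.3}, {"jaw": 255, "dx": 0.54, "dy": -0.39}, {"jaw": 255, "dx": 0.66, "dy": -0.48}, {"jaw": 255, "dx": 0.78, "dy": -0.56}, {"jaw": 255, "dx": 0.89, "dy": -0.64}, {"jaw": 255, "dx": 0.97, "dy": -0.7}, {"jaw": 255, "dx": 1.0, "dy": -0.72}]}}

```text
invalid input at $.moves[0]: expected keys jaw, dx, dy, dz, ax, ay, az
```

Request:
{"method": "move_arm", "body": {"moves": [{"jaw": 255, "dx": 0.07, "dy": -0.05}, {"jaw": 255, "dx": 0.18, "dy": -0.13}, {"jaw": 255, "dx": 0.32, "dy": -0.23, "dz": 0.05}, {"jaw": 255, "dx": 0.46, "dy": -0.33, "dz": 0.15}, {"jaw": 255, "dx": 0.6, "dy": -0.43, "dz": 0.27}, {"jaw": 255, "dx": 0.74, "dy": -0.53, "dz": 0.4}, {"jaw": 255, "dx": 0.86, "dy": -0.62, "dz": 0.52}, {"jaw": 255, "dx": 0.95, "dy": -0.68, "dz": 0.62}, {"jaw": 255, "dx": 1.0, "dy": -0.72, "dz": 0.67}, {"jaw": 255, "dx": 1.0, "dy": -0.72, "dz": 0.67}]}}

```text
invalid input at $.moves[0]: expected keys jaw, dx, dy, dz, ax, ay, az
```

All keys are required in each row, so I'll resend with every one filled in.

Request:
{"method": "move_arm", "body": {"moves": [{"jaw": 255, "dx": 0.05, "dy": -0.04, "dz": 0, "ax": 0, "ay": 0, "az": -0.002}, {"jaw": 255, "dx": 0.15, "dy": -0.12, "dz": 0, "ax": 0, "ay": 0, "az": -0.006}, {"jaw": 255, "dx": 0.27, "dy": -0.22, "dz": 0, "ax": 0, "ay": 0, "az": -0.01}, {"jaw": 255, "dx": 0.39, "dy": -0.32, "dz": 0, "ax": 0, "ay": 0, "az": -0.014}, {"jaw": 255, "dx": 0.51, "dy": -0.42, "dz": 0, "ax": 0, "ay": 0, "az": -0.018}, {"jaw": 255, "dx": 0.63, "dy": -0.51, "dz": 0, "ax": 0, "ay": 0, "az": -0.018}, {"jaw": 255, "dx": 0.75, "dy": -0.61, "dz": 0, "ax": 0, "ay": 0, "az": -0.018}, {"jaw": 255, "dx": 0.86, "dy": -0.7, "dz": 0, "ax": 0, "ay": 0, "az": -0.018}, {"jaw": 255, "dx": 0.93, "dy": -0.75, "dz": 0, "ax": 0, "ay": 0, "az": -0.018}, {"jaw": 255, "dx": 0.965, "dy": -0.78, "dz": 0, "ax": 0, "ay": 0, "az": -0.018}], "grip_force": 20}}

```text
time_s: 1.35
tool_pos: [0.2421, -0.3866, 0.4049]
tcp_rot: [0.989, 0.146, -0.0, 0.0]
wrist_force: [0.0, 0.2, 0.9]
finger_gap: 0.0002
gripper_force: 0.0
```

Request:
{"method": "move_arm", "body": {"moves": [{"jaw": 255, "dx": 0.07, "dy": -0.05, "dz": 0, "ax": 0, "ay": 0, "az": 0}, {"jaw": 255, "dx": 0.18, "dy": -0.13, "dz": 0, "ax": 0, "ay": 0, "az": 0}, {"jaw": 255, "dx": 0.3, "dy": -0.22, "dz": 0, "ax": 0, "ay": 0, "az": 0}, {"jaw": 255, "dx": 0.42, "dy": -0.3, "dz": 0, "ax": 0, "ay": 0, "az": 0}, {"jaw": 255, "dx": 0.54, "dy": -0.39, "dz": 0, "ax": 0, "ay": 0, "az": 0}, {"jaw": 255, "dx": 0.66, "dy": -0.48, "dz": 0, "ax": 0, "ay": 0, "az": 0}, {"jaw": 255, "dx": 0.78, "dy": -0.56, "dz": 0, "ax": 0, "ay": 0, "az": 0}, {"jaw": 255, "dx": 0.89, "dy": -0.64, "dz": 0, "ax": 0, "ay": 0, "az": 0}, {"jaw": 255, "dx": 0.97, "dy": -0.7, "dz": 0, "ax": 0, "ay": 0, "az": 0}, {"jaw": 255, "dx": 1.0, "dy": -0.72, "dz": 0, "ax": 0, "ay": 0, "az": 0}]}}

```text
time_s: 2.6
tool_pos: [0.3545, -0.2404, 0.4047]
tcp_rot: [0.989, 0.146, -0.0, 0.0]
wrist_force: [0.3, -0.1, -0.2]
finger_gap: 0.0001
gripper_force: 0.0
```

Request:
{"method": "move_arm", "body": {"moves": [{"jaw": 255, "dx": 0.07, "dy": -0.05, "dz": 0, "ax": 0, "ay": 0, "az": 0}, {"jaw": 255, "dx": 0.18, "dy": -0.13, "dz": 0, "ax": 0, "ay": 0, "az": 0}, {"jaw": 255, "dx": 0.32, "dy": -0.23, "dz": 0.05, "ax": 0, "ay": 0, "az": 0}, {"jaw": 255, "dx": 0.46, "dy": -0.33, "dz": 0.15, "ax": 0, "ay": 0, "az": 0}, {"jaw": 255, "dx": 0.6, "dy": -0.43, "dz": 0.27, "ax": 0, "ay": 0, "az": 0}, {"jaw": 255, "dx": 0.74, "dy": -0.53, "dz": 0.4, "ax": 0, "ay": 0, "az": 0}, {"jaw": 255, "dx": 0.86, "dy": -0.62, "dz": 0.52, "ax": 0, "ay": 0, "az": 0}, {"jaw": 255, "dx": 0.95, "dy": -0.68, "dz": 0.62, "ax": 0, "ay": 0, "az": 0}, {"jaw": 255, "dx": 1.0, "dy": -0.72, "dz": 0.67, "ax": 0, "ay": 0, "az": 0}, {"jaw": 255, "dx": 1.0, "dy": -0.72, "dz": 0.67, "ax": 0, "ay": 0, "az": 0}]}}

```text
time_s: 3.85
tool_pos: [0.4669, -0.0942, 0.3037]
tcp_rot: [0.989, 0.145, -0.001, -0.0]
wrist_force: [0.3, -0.0, -0.8]
finger_gap: 0.0002
gripper_force: 0.0
```

Request:
{"method": "move_arm", "body": {"moves": [{"jaw": 255, "dx": 0.04, "dy": 0, "dz": 0, "ax": 0, "ay": 0, "az": 0}, {"jaw": 255, "dx": 0.08, "dy": 0, "dz": 0, "ax": 0, "ay": 0, "az": 0}, {"jaw": 255, "dx": 0.12, "dy": 0, "dz": 0, "ax": 0, "ay": 0, "az": 0}, {"jaw": 255, "dx": 0.16, "dy": 0, "dz": 0, "ax": 0, "ay": 0, "az": 0}, {"jaw": 255, "dx": 0.2, "dy": 0, "dz": 0, "ax": 0, "ay": 0, "az": 0}, {"jaw": 255, "dx": 0.24, "dy": 0, "dz": 0, "ax": 0, "ay": 0, "az": 0}, {"jaw": 255, "dx": 0.28, "dy": 0, "dz": 0, "ax": 0, "ay": 0, "az": 0}, {"jaw": 255, "dx": 0.32, "dy": 0, "dz": 0, "ax": 0, "ay": 0, "az": 0}, {"jaw": 255, "dx": 0.36, "dy": 0, "dz": 0, "ax": 0, "ay": 0, "az": 0}, {"jaw": 255, "dx": 0.4, "dy": 0, "dz": 0, "ax": 0, "ay": 0, "az": 0}]}}

```text
time_s: 5.1
tool_pos: [0.5247, -0.0771, 0.3042]
tcp_rot: [0.989, 0.145, -0.0, 0.0]
wrist_force: [-0.2, 0.1, 0.6]
finger_gap: -0.0003
gripper_force: 0.2
```

Request:
{"method": "move_arm", "body": {"moves": [{"jaw": 255, "dx": 0.006, "dy": 0, "dz": 0, "ax": 0, "ay": 0, "az": 0}, {"jaw": 255, "dx": 0.012, "dy": 0, "dz": 0, "ax": 0, "ay": 0, "az": 0}, {"jaw": 255, "dx": 0.018, "dy": 0, "dz": 0, "ax": 0, "ay": 0, "az": 0}, {"jaw": 255, "dx": 0.024, "dy": 0, "dz": 0, "ax": 0, "ay": 0, "az": 0}, {"jaw": 255, "dx": 0.03, "dy": 0, "dz": 0, "ax": 0, "ay": 0, "az": 0}, {"jaw": 255, "dx": 0.034, "dy": 0, "dz": 0, "ax": 0, "ay": 0, "az": 0}, {"jaw": 255, "dx": 0.038, "dy": 0, "dz": 0, "ax": 0, "ay": 0, "az": 0}, {"jaw": 255, "dx": 0.04, "dy": 0, "dz": 0, "ax": 0, "ay": 0, "az": 0}, {"jaw": 255, "dx": 0.04, "dy": 0, "dz": 0, "ax": 0, "ay": 0, "az": 0}, {"jaw": 255, "dx": 0.04, "dy": 0, "dz": 0, "ax": 0, "ay": 0, "az": 0}]}}

```text
time_s: 6.35
tool_pos: [0.5301, -0.0754, 0.3042]
tcp_rot: [0.989, 0.145, 0.0, -0.0]
wrist_force: [0.4, 0.4, -0.2]
finger_gap: 0.0002
gripper_force: 0.1
```

```bash
python3 - <<'E'
from h import *
im,P=pts("top"); cv2.imwrite("pics/t1.png",cv2.resize(im[90:230,270:430],None,fx=4,fy=4,interpolation=2)[...,::-1])
E
```

```text
(no output)
```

View pics/t1.png

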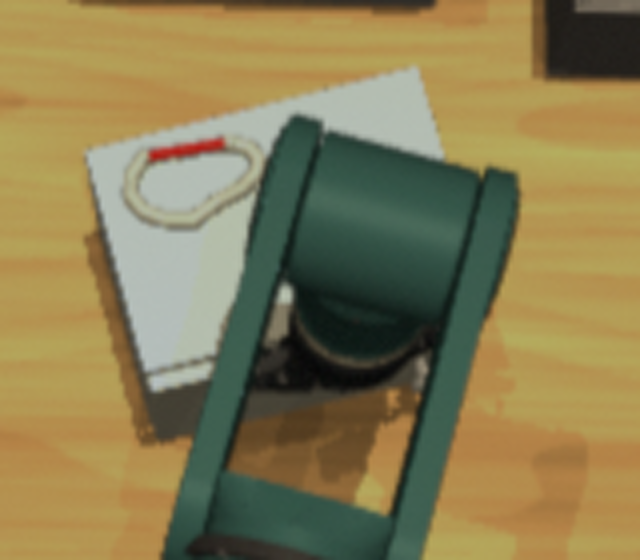

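The door is nearly shut, with its top strip at (150–215, 380) lying against the cabinet. There's no stop force yet, so I'll creep on.

Request:
{"method": "move_arm", "body": {"moves": [{"jaw": 255, "dx": 0.004, "dy": 0, "dz": 0, "ax": 0, "ay": 0, "az": 0}, {"jaw": 255, "dx": 0.008, "dy": 0, "dz": 0, "ax": 0, "ay": 0, "az": 0}, {"jaw": 255, "dx": 0.012, "dy": 0, "dz": 0, "ax": 0, "ay": 0, "az": 0}, {"jaw": 255, "dx": 0.016, "dy": 0, "dz": 0, "ax": 0, "ay": 0, "az": 0}, {"jaw": 255, "dx": 0.02, "dy": 0, "dz": 0, "ax": 0, "ay": 0, "az": 0}, {"jaw": 255, "dx": 0.022, "dy": 0, "dz": 0, "ax": 0, "ay": 0, "az": 0}, {"jaw": 255, "dx": 0.024, "dy": 0, "dz": 0, "ax": 0, "ay": 0, "az": 0}, {"jaw": 255, "dx": 0.026, "dy": 0, "dz": 0, "ax": 0, "ay": 0, "az": 0}, {"jaw": 255, "dx": 0.026, "dy": 0, "dz": 0, "ax": 0, "ay": 0, "az": 0}, {"jaw": 255, "dx": 0.026, "dy": 0, "dz": 0, "ax": 0, "ay": 0, "az": 0}]}}

```text
time_s: 7.65
tool_pos: [0.5337, -0.0743, 0.3042]
tcp_rot: [0.989, 0.145, -0.0, 0.0]
wrist_force: [-0.5, -0.2, 1.1]
finger_gap: -0.0003
gripper_force: 0.4
```

Request:
{"method": "move_arm", "body": {"moves": [{"jaw": 255, "dx": 0.003, "dy": 0, "dz": 0, "ax": 0, "ay": 0, "az": 0}, {"jaw": 255, "dx": 0.006, "dy": 0, "dz": 0, "ax": 0, "ay": 0, "az": 0}, {"jaw": 255, "dx": 0.009, "dy": 0, "dz": 0, "ax": 0, "ay": 0, "az": 0}, {"jaw": 255, "dx": 0.012, "dy": 0, "dz": 0, "ax": 0, "ay": 0, "az": 0}, {"jaw": 255, "dx": 0.014, "dy": 0, "dz": 0, "ax": 0, "ay": 0, "az": 0}, {"jaw": 255, "dx": 0.016, "dy": 0, "dz": 0, "ax": 0, "ay": 0, "az": 0}, {"jaw": 255, "dx": 0.018, "dy": 0, "dz": 0, "ax": 0, "ay": 0, "az": 0}, {"jaw": 255, "dx": 0.02, "dy": 0, "dz": 0, "ax": 0, "ay": 0, "az": 0}, {"jaw": 255, "dx": 0.02, "dy": 0, "dz": 0, "ax": 0, "ay": 0, "az": 0}, {"jaw": 255, "dx": 0.02, "dy": 0, "dz": 0, "ax": 0, "ay": 0, "az": 0}]}}

```text
time_s: 8.9
tool_pos: [0.5349, -0.0741, 0.3042]
tcp_rot: [0.989, 0.145, -0.004, 0.0]
wrist_force: [-11.7, -2.5, 5.4]
finger_gap: -0.0003
gripper_force: 5.9
```

The force is about 12 N, so the door is on its stop. I'll back off, then rise.

Request:
{"method": "move_arm", "body": {"moves": [{"jaw": 255, "dx": -0.03, "dy": 0, "dz": 0, "ax": 0, "ay": 0, "az": 0}, {"jaw": 255, "dx": -0.1, "dy": 0, "dz": 0, "ax": 0, "ay": 0, "az": 0}, {"jaw": 255, "dx": -0.2, "dy": 0, "dz": 0, "ax": 0, "ay": 0, "az": 0}, {"jaw": 255, "dx": -0.3, "dy": 0, "dz": -0.05, "ax": 0, "ay": 0, "az": 0}, {"jaw": 255, "dx": -0.3, "dy": 0, "dz": -0.2, "ax": 0, "ay": 0, "az": 0}, {"jaw": 255, "dx": -0.3, "dy": 0, "dz": -0.4, "ax": 0, "ay": 0, "az": 0}, {"jaw": 255, "dx": -0.3, "dy": 0, "dz": -0.6, "ax": 0, "ay": 0, "az": 0}, {"jaw": 255, "dx": -0.3, "dy": 0, "dz": -0.8, "ax": 0, "ay": 0, "az": 0}, {"jaw": 255, "dx": -0.3, "dy": 0, "dz": -0.95, "ax": 0, "ay": 0, "az": 0}, {"jaw": 255, "dx": -0.3, "dy": 0, "dz": -1.0, "ax": 0, "ay": 0, "az": 0}]}}

```text
time_s: 10.15
tool_pos: [0.4929, -0.0865, 0.4567]
tcp_rot: [0.989, 0.145, 0.002, 0.001]
wrist_force: [0.9, 0.4, 0.1]
finger_gap: 0.0001
gripper_force: 0.0
```

```bash
python3 - <<'E'
from h import *
im,P=pts("scene"); cv2.imwrite("pics/s2.png",cv2.resize(im[170:290,230:350],None,fx=5,fy=5,interpolation=2)[...,::-1])
im,P=pts("top"); cv2.imwrite("pics/t2.png",cv2.resize(im[90:230,270:430],None,fx=4,fy=4,interpolation=2)[...,::-1])
E
```

```text
(no output)
```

View pics/s2.png

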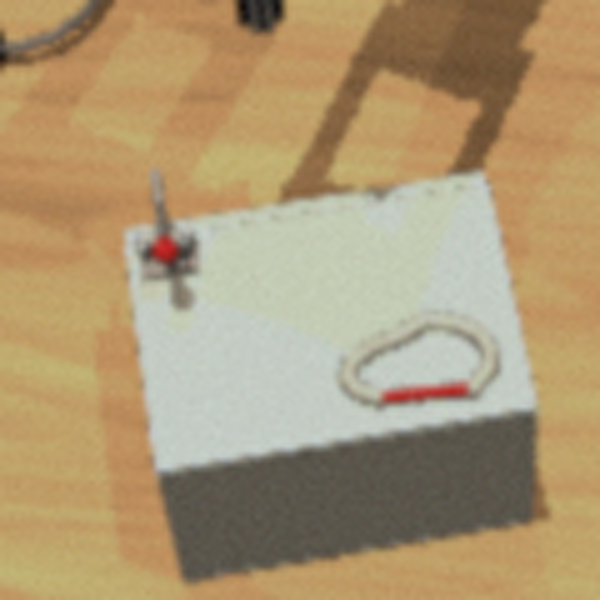

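The door is flush and the ball is unmoved at crop (165,250). Next I'll go over to a point behind the ball and descend.

Request:
{"method": "move_arm", "body": {"moves": [{"jaw": 255, "dx": 0.07, "dy": 0.03, "dz": 0, "ax": 0, "ay": 0, "az": 0}, {"jaw": 255, "dx": 0.2, "dy": 0.1, "dz": 0, "ax": 0, "ay": 0, "az": 0}, {"jaw": 255, "dx": 0.35, "dy": 0.17, "dz": 0, "ax": 0, "ay": 0, "az": 0}, {"jaw": 255, "dx": 0.5, "dy": 0.25, "dz": 0, "ax": 0, "ay": 0, "az": 0}, {"jaw": 255, "dx": 0.65, "dy": 0.32, "dz": 0, "ax": 0, "ay": 0, "az": 0}, {"jaw": 255, "dx": 0.8, "dy": 0.4, "dz": 0, "ax": 0, "ay": 0, "az": 0}, {"jaw": 255, "dx": 0.92, "dy": 0.46, "dz": 0, "ax": 0, "ay": 0, "az": 0}, {"jaw": 255, "dx": 1.0, "dy": 0.495, "dz": 0, "ax": 0, "ay": 0, "az": 0}, {"jaw": 255, "dx": 1.0, "dy": 0.495, "dz": 0, "ax": 0, "ay": 0, "az": 0}, {"jaw": 255, "dx": 1.0, "dy": 0.495, "dz": 0, "ax": 0, "ay": 0, "az": 0}]}}

```text
time_s: 11.5
tool_pos: [0.6586, -0.1144, 0.453]
tcp_rot: [0.989, 0.145, -0.001, -0.0]
wrist_force: [0.5, -0.3, -0.1]
finger_gap: 0.0001
gripper_force: 0.0
```

Request:
{"method": "move_arm", "body": {"moves": [{"jaw": 255, "dx": 0.03, "dy": 0, "dz": 0, "ax": 0, "ay": 0, "az": 0}, {"jaw": 255, "dx": 0.07, "dy": 0, "dz": 0, "ax": 0, "ay": 0, "az": 0}, {"jaw": 255, "dx": 0.08, "dy": 0, "dz": 0.05, "ax": 0, "ay": 0, "az": 0}, {"jaw": 255, "dx": 0.08, "dy": 0, "dz": 0.13, "ax": 0, "ay": 0, "az": 0}, {"jaw": 255, "dx": 0.08, "dy": 0, "dz": 0.22, "ax": 0, "ay": 0, "az": 0}, {"jaw": 255, "dx": 0.08, "dy": 0, "dz": 0.31, "ax": 0, "ay": 0, "az": 0}, {"jaw": 255, "dx": 0.08, "dy": 0, "dz": 0.39, "ax": 0, "ay": 0, "az": 0}, {"jaw": 255, "dx": 0.08, "dy": 0, "dz": 0.45, "ax": 0, "ay": 0, "az": 0}, {"jaw": 255, "dx": 0.08, "dy": 0, "dz": 0.48, "ax": 0, "ay": 0, "az": 0}, {"jaw": 255, "dx": 0.08, "dy": 0, "dz": 0.48, "ax": 0, "ay": 0, "az": 0}]}}

```text
time_s: 12.75
tool_pos: [0.67, -0.1109, 0.382]
tcp_rot: [0.989, 0.145, -0.0, -0.0]
wrist_force: [-0.2, -0.9, -0.2]
finger_gap: 0.0004
gripper_force: 0.0
```

```bash
python3 - <<'E'
from h import *
im,P=pts("scene"); cv2.imwrite("pics/s3.png",cv2.resize(im[170:290,230:350],None,fx=5,fy=5,interpolation=2)[...,::-1])
E
```

```text
(no output)
```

View pics/s3.png

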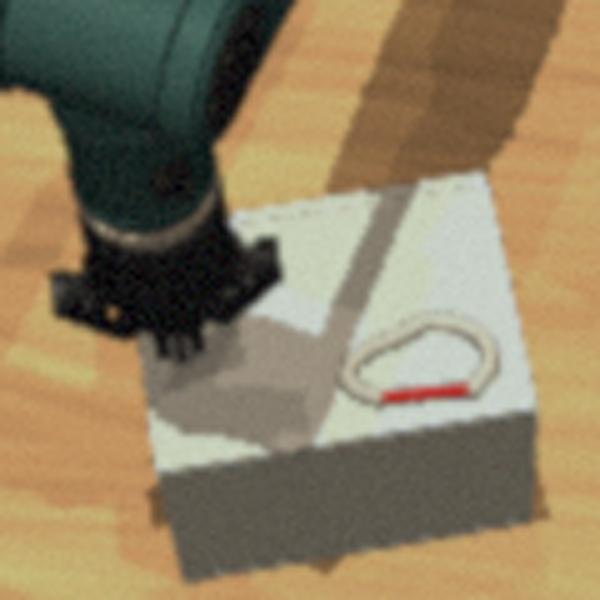

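The fingertips stand behind the lever at crop (178,350), clear of everything. I'll push forward gently.

Request:
{"method": "move_arm", "body": {"moves": [{"jaw": 255, "dx": -0.02, "dy": 0, "dz": 0, "ax": 0, "ay": 0, "az": 0}, {"jaw": 255, "dx": -0.05, "dy": 0, "dz": 0, "ax": 0, "ay": 0, "az": 0}, {"jaw": 255, "dx": -0.08, "dy": 0, "dz": 0, "ax": 0, "ay": 0, "az": 0}, {"jaw": 255, "dx": -0.11, "dy": 0, "dz": 0, "ax": 0, "ay": 0, "az": 0}, {"jaw": 255, "dx": -0.14, "dy": 0, "dz": 0, "ax": 0, "ay": 0, "az": 0}, {"jaw": 255, "dx": -0.16, "dy": 0, "dz": 0, "ax": 0, "ay": 0, "az": 0}, {"jaw": 255, "dx": -0.18, "dy": 0, "dz": 0, "ax": 0, "ay": 0, "az": 0}, {"jaw": 255, "dx": -0.2, "dy": 0, "dz": 0, "ax": 0, "ay": 0, "az": 0}, {"jaw": 255, "dx": -0.22, "dy": 0, "dz": 0, "ax": 0, "ay": 0, "az": 0}, {"jaw": 255, "dx": -0.24, "dy": 0, "dz": 0, "ax": 0, "ay": 0, "az": 0}]}}

```text
time_s: 14.05
tool_pos: [0.6357, -0.1212, 0.3824]
tcp_rot: [0.989, 0.145, 0.001, 0.0]
wrist_force: [4.5, 1.2, 0.3]
finger_gap: -0.0001
gripper_force: 2.2
```

Request:
{"method": "move_arm", "body": {"moves": [{"jaw": 255, "dx": -0.014, "dy": 0, "dz": 0, "ax": 0, "ay": 0, "az": 0}, {"jaw": 255, "dx": -0.028, "dy": 0, "dz": 0, "ax": 0, "ay": 0, "az": 0}, {"jaw": 255, "dx": -0.042, "dy": 0, "dz": 0, "ax": 0, "ay": 0, "az": 0}, {"jaw": 255, "dx": -0.056, "dy": 0, "dz": 0, "ax": 0, "ay": 0, "az": 0}, {"jaw": 255, "dx": -0.07, "dy": 0, "dz": 0, "ax": 0, "ay": 0, "az": 0}, {"jaw": 255, "dx": -0.084, "dy": 0, "dz": 0, "ax": 0, "ay": 0, "az": 0}, {"jaw": 255, "dx": -0.098, "dy": 0, "dz": 0, "ax": 0, "ay": 0, "az": 0}, {"jaw": 255, "dx": -0.112, "dy": 0, "dz": 0, "ax": 0, "ay": 0, "az": 0}, {"jaw": 255, "dx": -0.126, "dy": 0, "dz": 0, "ax": 0, "ay": 0, "az": 0}, {"jaw": 255, "dx": -0.14, "dy": 0, "dz": 0, "ax": 0, "ay": 0, "az": 0}]}}

```text
time_s: 15.3
tool_pos: [0.6151, -0.1275, 0.3816]
tcp_rot: [0.989, 0.145, -0.001, -0.0]
wrist_force: [0.7, 1.1, 0.8]
finger_gap: -0.0003
gripper_force: 0.7
```

Request:
{"method": "move_arm", "body": {"moves": [{"jaw": 255, "dx": -0.014, "dy": 0, "dz": 0, "ax": 0, "ay": 0, "az": 0}, {"jaw": 255, "dx": -0.028, "dy": 0, "dz": 0, "ax": 0, "ay": 0, "az": 0}, {"jaw": 255, "dx": -0.042, "dy": 0, "dz": 0, "ax": 0, "ay": 0, "az": 0}, {"jaw": 255, "dx": -0.056, "dy": 0, "dz": 0, "ax": 0, "ay": 0, "az": 0}, {"jaw": 255, "dx": -0.07, "dy": 0, "dz": 0, "ax": 0, "ay": 0, "az": 0}, {"jaw": 255, "dx": -0.084, "dy": 0, "dz": 0, "ax": 0, "ay": 0, "az": 0}, {"jaw": 255, "dx": -0.098, "dy": 0, "dz": 0, "ax": 0, "ay": 0, "az": 0}, {"jaw": 255, "dx": -0.112, "dy": 0, "dz": 0, "ax": 0, "ay": 0, "az": 0}, {"jaw": 255, "dx": -0.126, "dy": 0, "dz": 0, "ax": 0, "ay": 0, "az": 0}, {"jaw": 255, "dx": -0.126, "dy": 0, "dz": 0, "ax": 0, "ay": 0, "az": 0}]}}

```text
time_s: 16.55
tool_pos: [0.5972, -0.1328, 0.3823]
tcp_rot: [0.989, 0.145, 0.0, 0.0]
wrist_force: [-0.6, -0.2, -0.8]
finger_gap: -0.0001
gripper_force: 0.0
```

Request:
{"method": "move_arm", "body": {"moves": [{"jaw": 255, "dx": 0.03, "dy": 0, "dz": 0, "ax": 0, "ay": 0, "az": 0}, {"jaw": 255, "dx": 0.1, "dy": 0, "dz": 0, "ax": 0, "ay": 0, "az": 0}, {"jaw": 255, "dx": 0.2, "dy": 0, "dz": 0, "ax": 0, "ay": 0, "az": 0}, {"jaw": 255, "dx": 0.3, "dy": 0, "dz": -0.05, "ax": 0, "ay": 0, "az": 0}, {"jaw": 255, "dx": 0.35, "dy": 0, "dz": -0.15, "ax": 0, "ay": 0, "az": 0}, {"jaw": 255, "dx": 0.35, "dy": 0.1, "dz": -0.3, "ax": 0, "ay": 0, "az": 0}, {"jaw": 255, "dx": 0.35, "dy": 0.3, "dz": -0.45, "ax": 0, "ay": 0, "az": 0}, {"jaw": 255, "dx": 0.35, "dy": 0.5, "dz": -0.5, "ax": 0, "ay": 0, "az": 0}, {"jaw": 255, "dx": 0.35, "dy": 0.7, "dz": -0.5, "ax": 0, "ay": 0, "az": 0}, {"jaw": 255, "dx": 0.35, "dy": 0.8, "dz": -0.5, "ax": 0, "ay": 0, "az": 0}]}}

```text
time_s: 17.8
tool_pos: [0.6832, -0.2338, 0.4561]
tcp_rot: [0.989, 0.145, -0.0, -0.0]
wrist_force: [0.5, -0.1, -0.3]
finger_gap: -0.0004
gripper_force: 0.0
```

```bash
python3 - <<'E'
from h import *
im,P=pts("scene"); cv2.imwrite("pics/s4.png",cv2.resize(im[140:290,220:350],None,fx=4,fy=4,interpolation=2)[...,::-1])
E
```

```text
(no output)
```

View pics/s4.png

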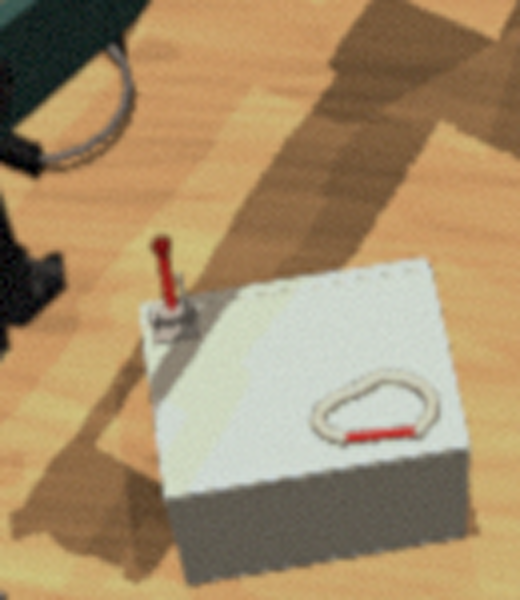

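The lever now leans forward, with the ball at crop (160,243), and the door is flush. I'll check the ball's position and hand in if it is home.

```bash
python3 - <<'E'
from h import *
im,P=pts("scene");I=im.astype(int)
m=np.zeros((400,640),bool);m[190:222,250:275]=True
m&=(I[...,0]>90)&(I[...,1]<70)&(I[...,2]<70)
q=P[m];v=np.nonzero(m)[0];b=np.nanmedian(q[v<v.min()+4],0);print(b)   # locked expected .558 -.144 .233
if b[0]<.572 and abs(b[2]-.233)<.015: print(r.finish_job())
E
```

```text
[ 0.5632258  -0.14134348  0.23524559]
the job is handed in; nothing more can be done
None
```

The door is shut, the lever has snapped over to its locked side, nothing else appears to have moved, and the job is handed in; no verdict came back.

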